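# Raise the flask to the filling nozzle with the cam lever and hold it

## Task

One station of the bench filler has the empty flask on its lift plate, the other only its drip cup. Take the flask station's cam lever by its black grip and turn the lever up to its highest lift point, lever upright and not past it (the plate sinks again beyond), so that the flask stands straight and is pressed against the nozzle seal; finish while holding the grip there, because the lever springs back if let go. Leave the other station down with its cup and do not disturb the bottle, beaker and jar standing around.

Things in the scene. Friction and masses are not known exactly. Their poses are not given: they have to be found in the camera images.
- filler: twin-station bottle filler fixed to the bench. Origin: underside centre of its base plate (190 x 320 mm); x points from its front (robot side) to its back, y left, z up. Stations at y = +-75 mm; column between them, head arm 45 x 215 mm from 276 mm up, pipe to 330 mm. A cam on a shaft along y, 50 mm up, lifts each plate; its lever swings at y = +-149 mm, its grip at +-185.
- flask: empty open aluminium flask, 50 mm diameter, 100 mm tall, neck 22 mm outside and 16 mm inside, about 60 g; stands loose in the locating ring of one station's plate. Origin: centre of its underside, z up.
- drip_cup: yellow open cup, 50 mm diameter, 34 mm tall, stands on the plate of the idle station. Origin: centre of its underside, z up.
- left_grip (a point): middle of the black revolving grip (24 mm diameter, 54 mm long, lying along the filler's y, +y, the robot's left) on the left lever, outboard of its arm, 120 mm from the shaft axis. At rest the lever points to the filler's front, 0.171 rad above level, grip middle 70 mm over the bench; at the highest lift it stands upright, grip 170 mm up. The grip spins freely on its pin.
- left_hub (a point): point on the left camshaft axis in line with the middle of the grip (the grip's middle circles this point), 50 mm over the bench; the axis runs along the filler's y.
- left_handle: the left lever: shaft, cam, arm and revolving grip. Origin: on the shaft axis under the middle of the station, 50 mm over the bench; its y axis is the shaft axis.
- left_lever (a joint): angle of the left lever, rad: 0 at rest, grows as the grip swings up and towards the filler's back; highest lift at 1.40 (lever upright), beyond it the plate sinks again, stop at 2.20. A return spring (with the plate's weight some 2 to 4 N at the grip on the way, about 2.5 N at the highest lift) swings it back to 0 when let go.
- left_lift (a joint): lift of the left plate, m: 0 at rest, 0.020 at the highest lift. It is 0.024 cos(1.40 - lever angle) - 0.004, by a cam nose under the flat foot of the plate's spindle; loose things on the plate rise with it.
- left_plate (a point): centre of the top of the left lift plate (62 mm diameter, with a white locating ring 4 mm high); 118 mm over the bench at rest.
- left_nozzle: left filling nozzle under the head arm: red seal disc 28 mm across, a 6 mm tube reaching 7 mm below it. Origin: underside centre of the seal, 235 mm over the bench. The seal gives upward on a spring (2.8 N plus 0.7 N per mm); the flask's mouth meets it after 17 mm of lift and presses it up 3 mm at the highest lift.
- right_grip (a point): middle of the black revolving grip (24 mm diameter, 54 mm long, lying along the filler's y, -y, the robot's right) on the right lever, outboard of its arm, 120 mm from the shaft axis. At rest the lever points to the filler's front, 0.171 rad above level, grip middle 70 mm over the bench; at the highest lift it stands upright, grip 170 mm up. The grip spins freely on its pin.
- right_hub (a point): point on the right camshaft axis in line with the middle of the grip (the grip's middle circles this point), 50 mm over the bench; the axis runs along the filler's y.
- right_handle: the right lever: shaft, cam, arm and revolving grip. Origin: on the shaft axis under the middle of the station, 50 mm over the bench; its y axis is the shaft axis.
- right_lever (a joint): angle of the right lever, rad: 0 at rest, grows as the grip swings up and towards the filler's back; highest lift at 1.40 (lever upright), beyond it the plate sinks again, stop at 2.20. A return spring (with the plate's weight some 2 to 4 N at the grip on the way, about 2.5 N at the highest lift) swings it back to 0 when let go.
- right_lift (a joint): lift of the right plate, m: 0 at rest, 0.020 at the highest lift. It is 0.024 cos(1.40 - lever angle) - 0.004, by a cam nose under the flat foot of the plate's spindle; loose things on the plate rise with it.
- right_plate (a point): centre of the top of the right lift plate (62 mm diameter, with a white locating ring 4 mm high); 118 mm over the bench at rest.
- right_nozzle: right filling nozzle under the head arm: red seal disc 28 mm across, a 6 mm tube reaching 7 mm below it. Origin: underside centre of the seal, 235 mm over the bench. The seal gives upward on a spring (2.8 N plus 0.7 N per mm); the flask's mouth meets it after 17 mm of lift and presses it up 3 mm at the highest lift.
- amber_bottle: capped amber bottle, 54 mm diameter, 110 mm tall, a bystander in front of the column. Origin: underside centre.
- beaker: open glass beaker, 60 mm across the rim, 75 mm tall, a bystander behind the filler. Origin: underside centre.
- cap_jar: white jar with red lid, 70 mm diameter, 80 mm tall, a bystander to the left of the filler. Origin: underside centre.

How it is judged:
By the outcome, as a careful person would: the job done as asked, in the order asked, and still so for the second after the job is handed in, while the arm keeps its last pose, push and grip.
It also fails if it takes over 32 s, if anything falls off the work surface, if the arm or the gripper's body presses on something with over 40 N, if the wrist force passes 120 N, or if a joint passes its speed limit or range.

## Robot

A 6-joint arm with a two-finger parallel gripper is mounted at the origin on the work surface. World frame = base frame: x ahead of the robot, y to its left, z up, the work surface at z = 0. Lengths are in m, angles in rad, forces in N, time in s.
With the tool pointing down it reaches from about 0.25 to 0.8 m from the base axis. Payload 3.9 kg.
Tool frame: the origin (TCP) lies at the very end of the fingers, on their centre line; the grasp point (between the pads) lies 19 mm behind it; z points along the fingers, y is the line along which they close (so a half turn about z gives the same grasp; the last joint's range is limited). The gripper opens to 85 mm and grips with 20 to 120 N. Pads are 22 mm wide; open, the fingers measure 114 mm over their backs; the gripper's body (76 mm by 85 mm) begins 54 mm behind the grasp point. The pads swing forward as they close: fully open they stand 13 mm farther back than shut.
Start: joints at [1.342, 0.26, -0.138, 1.173, 0, 1.571], TCP at [0.119, 0.511, 0.231] pointing down, gripper open.
Joint ranges: [-2.78, 2.78], [-0.83, 1.72], [-1.28, 1.37], [-1.9, 2.12], [-1.57, 1.48], [-3.14, 3.14]. Speed limits (rad/s): [2.57, 2.57, 3.14, 3.14, 3.14, 3.14].

## Interface

Orientations are given as a unit quaternion [x, y, z, w].
In Python, from plant import get_obs, optics, order gives the robot as it stands.
- The arm moves only by the tool step_arm, never from a script. Its argument "steps" is a list of rows, each a list of 7 numbers: the shift along the tool's x, y, z in m, then the turn, a rotation vector about the tool's x, y, z in degrees, then the opening, from 0 (shut) to 1 (fully open). In form: [[tx, ty, tz, wx, wy, wz, jaw], ...]. A call has exactly 10 rows; each row is the pose to reach, as a shift and turn from the pose commanded when the call began, along the tool's axes at that moment; what a row does not reach only later rows make up. A row lasts 1/8 s, in which the tool goes at most 62.5 mm and 10.7 degrees, less where a joint would pass 70% of its speed; a pose out of reach is approached as far as the arm can. A call with a gripper value outside its range is refused whole. The fingers move at their own pace and stop on an object; "squeeze" is the grip in N (left out, the last holds). Time passes only in rows, so rows that repeat a pose let the fingers close, or fill a call up. It gives the time, the measured TCP pose, the force, the opening and the grip force at its end, in the units of the state.
- get_obs(): the state, without advancing time (a new reading comes with each control period).
- optics.grab_frame(name): name is "side" or "top" or "wrist"; returns the picture (400x640x3 uint8, blue, green, red); there is no depth.
- optics.camera_params(name): a dict with "camera_matrix" (3x3 intrinsics, pixels), "distortion" ([k1, k2, p1, p2, k3] as OpenCV has them; the pictures are not rectified), "R" (3x3) and "t" (3): a world point X has camera coordinates R X + t; the wrist camera has in their place "hand_eye" (4x4, takes a point from camera to tool coordinates, whose origin is the TCP and whose axes are the flange's). Camera axes: x right, y down, z forward; pixel columns grow to the right and rows downward; lengths in m; the calibration is good to about 2 mm. A picture is of the moment at which its call begins: read the wrist's pose just before it. camera_params takes no time and is no camera call.
- order.hand_in(): hands the job in; it is judged then, once.
The state is a dict: "clock": time; "joint_positions": joint angles; "qvel": joint speeds; "tau": joint torques, N m; "tcp_pos": TCP position; "orientation": TCP orientation; "force": force on the tool from outside, world axes, zero at the start; "moment": the same for the moment, N m; "opening": finger opening in m; "grip_force": force on a finger pad.
Only numpy, scipy, OpenCV 4.12 (cv2) and the standard library are available. Lean on these libraries where they do the work, as an engineer would, in place of code of your own. Each camera call takes 0.05 s, during which the arm holds its last target. There are 200 camera calls.

## Working session

There is one attempt and no reset: what is moved stays moved. The work goes in short steps, Python scripts to look and compute and a tool call to move; the robot and the scene stay as the last step left them, time stands still between calls to the robot, and variables do not carry over. Pictures are saved under pics/ and viewed, at most 10 in all, crops included, and the job is handed in when it is done.

Besides the shell and the picture viewer there is one more tool, called as name(argument=value, ...) on one line, values as JSON. step_arm: Moves the arm, as the interface text tells. Its arguments: {"type":"object","properties":{"steps":{"type":"array","items":{"type":"array","items":{"type":"number"}}},"squeeze":{"type":"number"}},"required":["steps"]}

```bash
mkdir -p pics; python3 - <<'E'
from plant import get_obs, optics, order
import cv2, numpy as np
o=get_obs(); print(o['clock'],o['tcp_pos'],o['orientation'],o['force'],o['opening'])
for n in ['side','top']:
    im=optics.grab_frame(n); cv2.imwrite(f'pics/{n}0.png',im)
    p=optics.camera_params(n); print(n,{k:np.round(v,4).tolist() for k,v in p.items()})
p=optics.camera_params('wrist');print({k:np.round(v,4).tolist() for k,v in p.items()})
E
```

```text
0.0 [0.11890084 0.5106554  0.2304781 ] [ 1.14135396e-01  9.93464730e-01 -9.63754696e-04 -1.15849853e-04] [-0.28531258 -0.38098605  0.42007997] 0.08490996129650828
side {'camera_matrix': [[369.842, 0.0, 317.827], [0.0, 369.842, 198.8627], [0.0, 0.0, 1.0]], 'distortion': [-0.0115, 0.0, 0.0, 0.0, 0.0], 'R': [[-0.7906, -0.6123, 0.0023], [-0.3755, 0.4819, -0.7917], [0.4837, -0.6268, -0.611]], 't': [0.5608, 0.3036, 0.7412]}
top {'camera_matrix': [[407.8889, 0.0, 315.3704], [0.0, 407.8889, 202.3259], [0.0, 0.0, 1.0]], 'distortion': [-0.0464, 0.0, 0.0, 0.0, 0.0], 'R': [[-0.0101, -0.9999, -0.0008], [-0.9978, 0.0101, -0.0648], [0.0648, 0.0001, -0.9979]], 't': [0.1458, 0.6372, 1.219]}
{'camera_matrix': [[318.3427, 0.0, 314.2748], [0.0, 318.3427, 199.7724], [0.0, 0.0, 1.0]], 'distortion': [-0.0442, 0.0, 0.0, 0.0, 0.0], 'hand_eye': [[0.0003, -0.9588, -0.284, 0.0723], [1.0, 0.0004, -0.0003, 0.0011], [0.0004, -0.284, 0.9588, -0.1427], [0.0, 0.0, 0.0, 1.0]]}
```

View pics/side0.png

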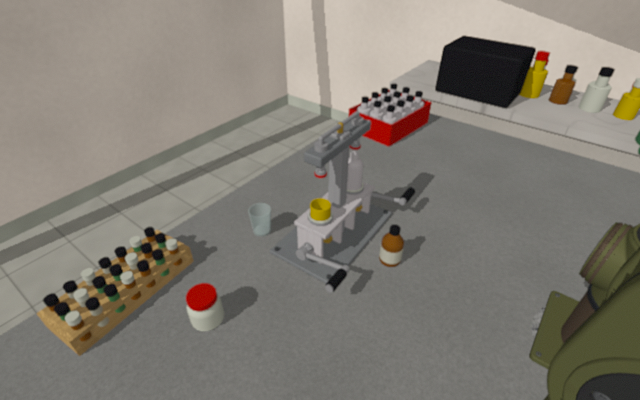

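View pics/top0.png

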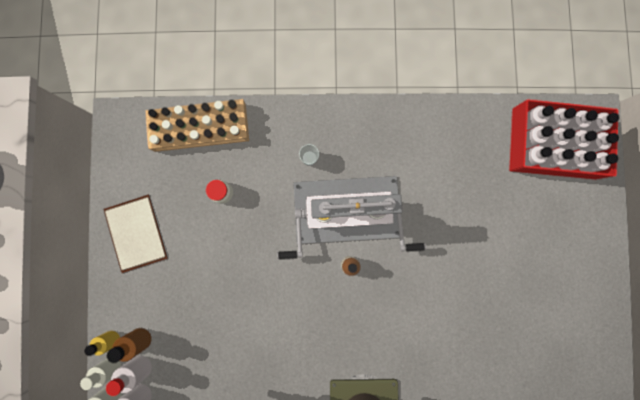

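The side view shows the yellow cup on the near station, with its grip at (337,280). The grey flask is behind the column at (355,170), and its station's grip is at (407,195). In the top view the cup station is the robot's left, with its grip at (288,255). The flask station is therefore the right one, with its grip at (415,247). The bottle is at (351,267).

```bash
cat > h.py <<'E'
import cv2, numpy as np
from plant import get_obs, optics, order
from scipy.spatial.transform import Rotation as Ro
def ray(p,uv,R=None,t=None):
    x=cv2.undistortPoints(np.float64([[uv]]),p['camera_matrix'],p['distortion'])[0,0]
    R=np.array(p['R']) if R is None else R; t=np.array(p['t']) if t is None else t
    return -R.T@t, R.T@np.array([*x,1])
def onz(p,uv,z,**k):
    c,d=ray(p,uv,**k); return c+d*(z-c[2])/d[2]
def tri(r):
    A=0;b=0
    for c,d in r:
        d=d/np.linalg.norm(d); P=np.eye(3)-np.outer(d,d); A=A+P; b=b+P@c
    return np.linalg.solve(A,b)
for n in('top','side'):
    pr=optics.camera_params(n)
    for k in pr: pr[k]=np.array(pr[k],float)
    globals()[n]=pr
E
python3 - <<'E'
from h import *
res={}
for n,p,wins in (('top',top,{'L':(270,245,305,265),'R':(402,238,432,256),'B':(340,255,365,278)}),('side',side,{'L':(322,265,350,292),'R':(395,183,418,207)})):
    im=cv2.imread(f'pics/{n}0.png').astype(int)
    for k,(a,b,c,d) in wins.items():
        w=im[b:d,a:c]
        m=(w.max(2)<50) if k!='B' else (w[:,:,2]-w[:,:,0]>25)
        cnt,l,st,ce=cv2.connectedComponentsWithStats(m.astype(np.uint8))
        i=1+st[1:,4].argmax(); uv=ce[i]+[a,b]; 
        pts=np.argwhere(l==i)[:,::-1].astype(np.float32)
        print(n,k,uv,st[i],cv2.minAreaRect(pts)[1:], onz(p,uv,.07 if k!='B' else .08)); res[n,k]=uv
for k in 'LR': print(k,tri([ray(top,res['top',k]),ray(side,res['side',k])]))
L,R=[onz(top,res['top',k],.07) for k in 'LR']
d=L-R; print('dist',np.linalg.norm(d),'yaw',np.arctan2(-d[0],d[1]))
E
```

```text
top L [287.08235294 254.52941176] [ 9  7 17  7 85] ((6.0, 16.0), 90.0) [0.4846997  0.22282691 0.07      ]
top R [414.90625 246.75   ] [ 5  6 17  7 96] ((5.720634460449219, 16.16411590576172), 86.18592071533203) [ 0.50308263 -0.14868673  0.07      ]
top B [349.62443439 265.47058824] [  1   2  19  19 221] ((18.0, 18.0), 90.0) [0.45224947 0.04290498 0.08      ]
side L [336.88359788 278.07936508] [  5   4  19  21 189] ((10.242951393127441, 20.357864379882812), 39.80556869506836) [0.48770171 0.21936196 0.07      ]
side R [408.45360825 193.62886598] [ 7  5 13 14 97] ((7.778173923492432, 12.727920532226562), 45.0) [ 0.5052248  -0.15181498  0.07      ]
L [0.48522926 0.2226413  0.07483256]
R [ 0.50345083 -0.14779302  0.07319605]
dist 0.37196816994708687 yaw 0.04944084712897747
```

```bash
cat >> h.py <<'E'
yaw=.0495; fx=np.array([np.cos(yaw),np.sin(yaw),0]); fy=np.array([-np.sin(yaw),np.cos(yaw),0])
Rg=np.column_stack([-fy,-fx,[0,0,-1]])   # camera outboard
def move(tgt,Rt=Rg):
    o=get_obs(); R=Ro.from_quat(o['orientation']).as_matrix()
    print('shift mm',np.round(R.T@(np.array(tgt)-o['tcp_pos'])*1e3,1),'turn',np.round(Ro.from_matrix(R.T@Rt).as_rotvec(degrees=True),2))
E
python3 -c "
from h import *
print(Rg,np.linalg.det(Rg)); move([.30,.18,.25]); move([.50,-.15,.21])"
```

```text
[[ 0.04947979 -0.99877513  0.        ]
 [-0.99877513 -0.04947979  0.        ]
 [-0.         -0.         -1.        ]] 1.0
shift mm [-251.4 -281.1  -19. ] turn [-7.0000e-02 -1.0000e-01 -1.0595e+02]
shift mm [-521.  -557.    21.5] turn [-7.0000e-02 -1.0000e-01 -1.0595e+02]
```

step_arm(steps=[[-0.025,-0.028,-0.002,0,0,-9,1],[-0.05,-0.056,-0.004,0,0,-18,1],[-0.075,-0.084,-0.006,0,0,-27,1],[-0.1,-0.112,-0.008,0,0,-36,1],[-0.125,-0.14,-0.01,0,0,-45,1],[-0.15,-0.168,-0.012,0,0,-54,1],[-0.175,-0.196,-0.014,0,0,-63,1],[-0.2,-0.224,-0.016,0,0,-72,1],[-0.225,-0.252,-0.018,0,0,-81,1],[-0.25,-0.28,-0.019,0,0,-90,1]])

```text
clock: 1.35
tcp_pos: [0.2992, 0.1807, 0.2502]
orientation: [-0.624, 0.782, -0.0, -0.0]
force: [0.9, 0.8, -0.4]
opening: 0.0857
grip_force: 0.0
```

```bash
python3 -c "
from h import *
o=get_obs();print(o['clock'],o['tcp_pos'],o['joint_positions']); move([.50,-.15,.21])"
```

```text
1.35 [0.29924848 0.18068516 0.25018679] [ 5.43234830e-01 -5.23347950e-02 -4.48864726e-01  1.17446073e+00
 -3.11137295e-05 -8.04186879e-01]
shift mm [ 278.  -269.    40.2] turn [ 1.000e-02 -1.000e-02 -1.563e+01]
```

step_arm(steps=[[0.035,-0.034,0.003,0,0,-2,1],[0.07,-0.067,0.006,0,0,-4,1],[0.105,-0.101,0.01,0,0,-6,1],[0.14,-0.135,0.015,0,0,-8,1],[0.175,-0.168,0.02,0,0,-10,1],[0.21,-0.202,0.025,0,0,-12,1],[0.24,-0.235,0.03,0,0,-14,1],[0.27,-0.26,0.035,0,0,-15.6,1],[0.278,-0.269,0.04,0,0,-15.6,1],[0.278,-0.269,0.04,0,0,-15.6,1]])

```text
clock: 2.6
tcp_pos: [0.4974, -0.1497, 0.2094]
orientation: [0.722, -0.692, -0.001, 0.0]
force: [-0.8, 0.5, -0.1]
opening: 0.0855
grip_force: 0.0
```

```bash
python3 - <<'E'
from h import *
o=get_obs(); im=optics.grab_frame('wrist'); cv2.imwrite('pics/w1.png',im)
np.save('w1.npy',np.r_[o['tcp_pos'],o['orientation']]); print(o['tcp_pos'],o['joint_positions'])
E
```

```text
[ 0.49738014 -0.14971975  0.209387  ] [-2.92666845e-01  2.62639999e-01 -1.92681658e-01  1.11780039e+00
  4.49909747e-04 -1.90588942e+00]
```

View pics/w1.png

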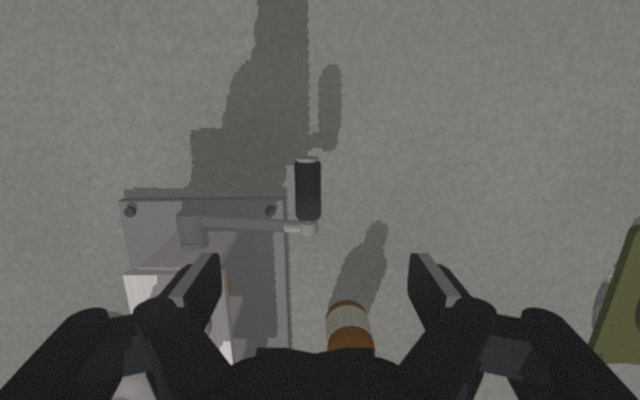

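The wrist view looks down on the flask station. The grip is at about (308,190), spanning rows 160 to 220, and the arm and hub are at (190,225).

```bash
python3 - <<'E'
from h import *
p={k:np.array(v,float) for k,v in optics.camera_params('wrist').items()}
w=np.load('w1.npy'); T=np.eye(4); T[:3,:3]=Ro.from_quat(w[3:]).as_matrix(); T[:3,3]=w[:3]
C=np.linalg.inv(T@p['hand_eye']); R,t=C[:3,:3],C[:3,3]
im=cv2.imread('pics/w1.png'); a,b=285,150; win=im[b:235,a:335]
m=(win.max(2)<55).astype(np.uint8)
n,l,st,ce=cv2.connectedComponentsWithStats(m); i=1+st[1:,4].argmax()
print(st[i],ce[i]+[a,b])
x,y,ww,h,_=st[i]; rows=[y+4,y+h//2,y+h-5]
for r in rows:
    xs=np.where(l[r]==i)[0]; e=[onz(p,(a+v,b+r),.070,R=R,t=t) for v in (xs[0]-.5,xs[-1]+.5)]
    print((e[0]+e[1])/2,np.linalg.norm(e[0]-e[1]))
g=onz(p,ce[i]+[a,b],.072,R=R,t=t); print('grip',g)
for v in (y,y+h): print('end',onz(p,(a+ce[i][0]-a,b+v),.075,R=R,t=t))
for G in (g,):
    G[2]=.070; print('hub',G+.1182*fx)
E
```

```text
[  10   12   25   58 1214] [307.26359143 187.98352554]
[ 0.5046514  -0.16862628  0.07      ] 0.02240227244543862
[ 0.50335086 -0.14549095  0.07      ] 0.02198976344195638
[ 0.50483821 -0.12215395  0.07      ] 0.01592841472509585
grip [ 0.50364796 -0.14884085  0.072     ]
end [ 0.76455179 -0.16341765  0.075     ]
end [ 0.77718381 -0.10657912  0.075     ]
hub [ 0.62170318 -0.14299234  0.07      ]
```

```bash
python3 -c "
from h import *
move([.504,-.149,.051])"
```

```text
shift mm [  0.4  -7.2 158.8] turn [ 0.1   0.07 -0.35]
```

step_arm(steps=[[0,-0.003,0.03,0,0,0,1],[0,-0.006,0.06,0,0,0,1],[0,-0.006,0.09,0,0,0,1],[0,-0.006,0.115,0,0,0,1],[0,-0.006,0.135,0,0,0,1],[0,-0.006,0.15,0,0,0,1],[0,-0.006,0.158,0,0,0,1],[0,-0.006,0.158,0,0,0,1],[0,-0.006,0.158,0,0,0,1],[0,-0.006,0.158,0,0,0,1]], squeeze=40)

```text
clock: 3.9
tcp_pos: [0.5046, -0.1498, 0.053]
orientation: [0.722, -0.692, 0.001, -0.0]
force: [-0.4, 0.8, -0.1]
opening: 0.0852
grip_force: 0.0
```

```bash
python3 -c "
from h import *
move([.504,-.149,.051]);cv2.imwrite('pics/w2.png',optics.grab_frame('wrist'))"
```

```text
shift mm [-0.8  0.5  2. ] turn [-0.07 -0.02 -0.35]
```

View pics/w2.png

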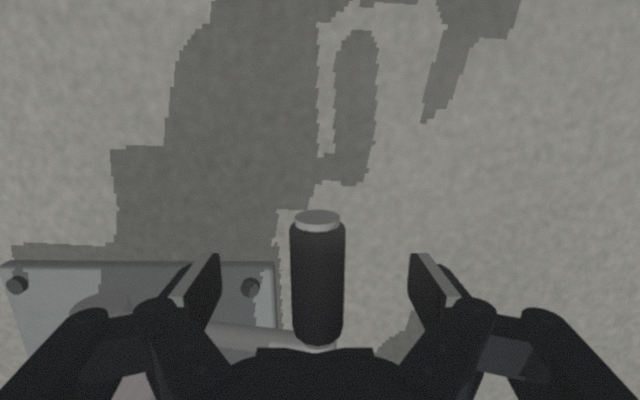

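The grip sits centred between the open pads at (317,280), with the pads at columns 215 and 415. I'll close on it now.

step_arm(steps=[[0,0,0.001,0,0,0,0.5],[0,0,0.001,0,0,0,0.2],[0,0,0.001,0,0,0,0.1],[0,0,0.001,0,0,0,0.1],[0,0,0.001,0,0,0,0.1],[0,0,0.001,0,0,0,0.1],[0,0,0.001,0,0,0,0.1],[0,0,0.001,0,0,0,0.1],[0,0,0.001,0,0,0,0.1],[0,0,0.001,0,0,0,0.1]], squeeze=40)

```text
clock: 5.2
tcp_pos: [0.5034, -0.1497, 0.0512]
orientation: [0.722, -0.692, -0.0, 0.0]
force: [-4.3, -1.4, 1.5]
opening: 0.0228
grip_force: 39.2
```

```bash
python3 - <<'E'
from h import *
o=get_obs(); T=o['tcp_pos']; print(o['clock'],T,o['force'],o['grip_force'],o['opening'])
# arc relative to rest, tool axes (x=-fy,y=-fx,z=-up), TCP offset from grip constant
for a in np.arange(0,1.41,.1):
    f=.12*(np.cos(.171)-np.cos(.171+a)); u=.12*(np.sin(.171+a)-np.sin(.171)); print(round(a,2),np.round([-f,-u],4))
E
```

```text
5.2 [ 0.50337667 -0.14965875  0.05118811] [-4.29032718 -1.40672194  1.54259079] 39.17610704898834 0.022773058241513662
0.0 [-0. -0.]
0.1 [-0.0026 -0.0117]
0.2 [-0.0064 -0.0231]
0.3 [-0.0113 -0.034 ]
0.4 [-0.0173 -0.0444]
0.5 [-0.0243 -0.0542]
0.6 [-0.0322 -0.0632]
0.7 [-0.041  -0.0714]
0.8 [-0.0505 -0.0786]
0.9 [-0.0607 -0.0849]
1.0 [-0.0715 -0.0901]
1.1 [-0.0828 -0.0942]
1.2 [-0.0944 -0.0972]
1.3 [-0.1063 -0.099 ]
1.4 [-0.1183 -0.0996]
```

step_arm(steps=[[0,-0.001,-0.006,0,0,0,0.1],[0,-0.0026,-0.0117,0,0,0,0.1],[0,-0.0064,-0.0231,0,0,0,0.1],[0,-0.0113,-0.034,0,0,0,0.1],[0,-0.0173,-0.0444,0,0,0,0.1],[0,-0.0243,-0.0542,0,0,0,0.1],[0,-0.0322,-0.0632,0,0,0,0.1],[0,-0.041,-0.0714,0,0,0,0.1],[0,-0.041,-0.0714,0,0,0,0.1],[0,-0.041,-0.0714,0,0,0,0.1]])

```text
clock: 6.45
tcp_pos: [0.5457, -0.1476, 0.1239]
orientation: [0.722, -0.691, 0.0, -0.001]
force: [-5.2, 0.2, 2.8]
opening: 0.0226
grip_force: 40.1
```

```bash
python3 - <<'E'
from h import *
o=get_obs(); T=o['tcp_pos']; print(o['clock'],T,o['force'],o['moment'],o['grip_force'],o['opening'])
d=T-np.array([.50337667,-.14965875,.05118811]); print(d@fx,d@fy,d[2])
E
```

```text
6.45 [ 0.54565484 -0.14756755  0.12393024] [-5.21764278  0.17369542  2.75170978] [-0.09301081  1.00404134  0.09290454] 40.0552636384964 0.0225809763315398
0.042329853860441295 -3.2764669472649413e-06 0.07274213058584522
```

step_arm(steps=[[0,-0.0095,-0.0072,0,0,0,0.1],[0,-0.0197,-0.0135,0,0,0,0.1],[0,-0.0305,-0.0187,0,0,0,0.1],[0,-0.0418,-0.0228,0,0,0,0.1],[0,-0.0475,-0.0243,0,0,0,0.1],[0,-0.0534,-0.0258,0,0,0,0.1],[0,-0.0593,-0.0267,0,0,0,0.1],[0,-0.0653,-0.0276,0,0,0,0.1],[0,-0.071,-0.028,0,0,0,0.1],[0,-0.071,-0.028,0,0,0,0.1]])

```text
clock: 7.7
tcp_pos: [0.6172, -0.1441, 0.151]
orientation: [0.723, -0.691, 0.0, -0.001]
force: [-2.0, 3.1, 1.9]
opening: 0.0228
grip_force: 39.8
```

```bash
python3 - <<'E'
from h import *
o=get_obs(); T=o['tcp_pos']; print(o['clock'],T,o['force'],o['moment'],o['grip_force'],o['opening'])
d=T-np.array([.50337667,-.14965875,.05118811]); print(d@fx,d@fy,d[2])
im=optics.grab_frame('side'); cv2.imwrite('pics/s3.png',cv2.resize(im[90:300,240:480],None,fx=2.8,fy=2.8,interpolation=2))
im=optics.grab_frame('wrist'); cv2.imwrite('pics/w3.png',im)
E
```

```text
7.7 [ 0.61717372 -0.14406615  0.15104204] [-2.03442236  3.08176525  1.91596842] [0.57110728 0.49459461 0.01760107] 39.81603920459747 0.02280032935313419
0.11393438371665807 -4.4904266288973506e-05 0.09985393144707197
```

View pics/s3.png

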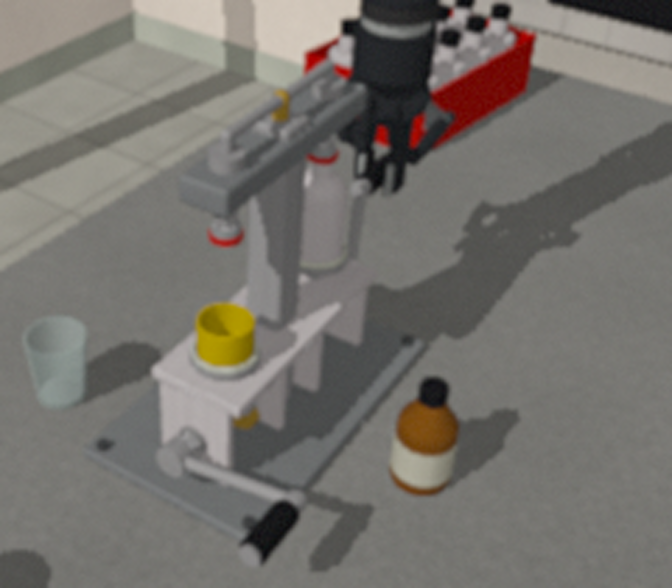

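View pics/w3.png

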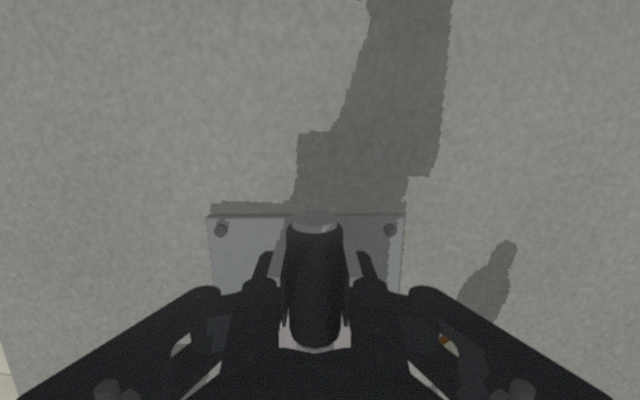

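step_arm(steps=[[0,-0.001,0,0,0,0,0.1],[0,-0.002,0,0,0,0,0.1],[0,-0.003,0,0,0,0,0.1],[0,-0.004,0,0,0,0,0.1],[0,-0.0045,0,0,0,0,0.1],[0,-0.0045,0,0,0,0,0.1],[0,-0.0045,0,0,0,0,0.1],[0,-0.0045,0,0,0,0,0.1],[0,-0.0045,0,0,0,0,0.1],[0,-0.0045,0,0,0,0,0.1]])

```text
clock: 9.05
tcp_pos: [0.62, -0.144, 0.1511]
orientation: [0.722, -0.691, -0.0, -0.0]
force: [-4.5, 4.1, 4.2]
opening: 0.0226
grip_force: 40.0
```

```bash
python3 - <<'E'
from h import *
o=get_obs(); T=o['tcp_pos']; print(o['clock'],T,o['force'],o['grip_force'],o['opening'])
d=T-np.array([.50337667,-.14965875,.05118811]); print(d@fx,d@fy,d[2], 'lever',np.arctan2(d[2]+.0204,.1182-d@fx)-.171)
im=optics.grab_frame('side'); cv2.imwrite('pics/s4.png',cv2.resize(im[110:220,310:420],None,fx=5,fy=5,interpolation=2))
E
```

```text
9.05 [ 0.61995491 -0.14395646  0.15105892] [-4.54248033  4.11134339  4.24954661] 39.95523691177368 0.022612321338188884
0.11671759679930241 -7.296242770081485e-05 0.09987080855991826 lever 1.3874714064184455
```

View pics/s4.png

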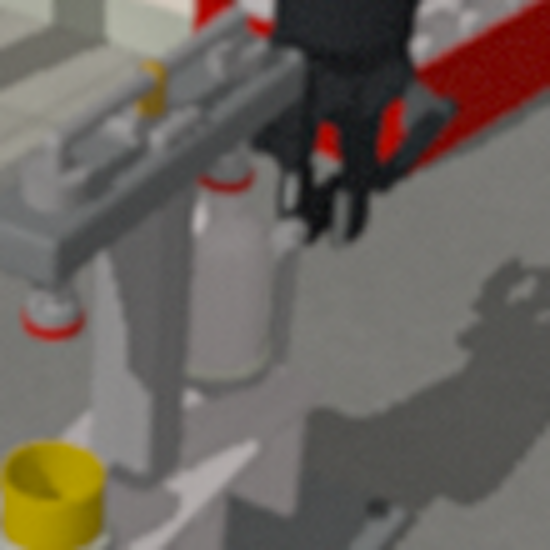

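The flask stands straight at (230,290) with its mouth on the red seal at (228,180). The lever is upright at about 1.387 rad, so I'll nudge it 1 mm further and settle there.

step_arm(steps=[[0,-0.0005,0,0,0,0,0.1],[0,-0.001,0,0,0,0,0.1],[0,-0.001,0,0,0,0,0.1],[0,-0.001,0,0,0,0,0.1],[0,-0.001,0,0,0,0,0.1],[0,-0.001,0,0,0,0,0.1],[0,-0.001,0,0,0,0,0.1],[0,-0.001,0,0,0,0,0.1],[0,-0.001,0,0,0,0,0.1],[0,-0.001,0,0,0,0,0.1]])

```text
clock: 10.35
tcp_pos: [0.6209, -0.144, 0.151]
orientation: [0.722, -0.691, -0.0, -0.0]
force: [-3.6, 4.6, 4.3]
opening: 0.0225
grip_force: 40.0
```

```bash
python3 - <<'E'
from h import *
o=get_obs(); d=o['tcp_pos']-np.array([.50337667,-.14965875,.05118811])
a=np.arctan2(d[2]+.0204,.1182-d@fx)-.171; print(o['clock'],o['force'],o['grip_force'],d@fx,'lever',a)
if 1.36<a<1.415: print(order.hand_in())
E
```

```text
10.35 [-3.57158726  4.60440828  4.27215318] 39.95730936527252 0.11769430401354501 lever 1.3955906990420686
the job is handed in; nothing more can be done
None
```

The flask station's (right) lever is held by its grip at about 1.396 rad, worked out from the arm's position, just short of the 1.40 top. The flask stands straight against the nozzle seal, the other station and the bystanders were left alone, and the job was handed in at about 10.4 s.

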